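Tip the standing carton over in the checking tray and push it home

ROBOT

A 6-joint arm with a two-finger parallel gripper is mounted at the origin on a cart in front of the work surface, level with it; the furniture and walls round the work are solid. World frame = base frame: x ahead of the robot, y to its left, z up, the work surface at z = 0. Lengths are in m, angles in degrees, forces in N, time in s.
With the tool pointing down it reaches from about 0.375 to 0.9 m from the base axis. Payload 3.1 kg.
Tool frame: the origin (TCP) lies on the centre line of the jaws, within the pads' length; the fingertips stand 8 mm ahead of it and the grasp point (between the pads) lies 11 mm behind it; z points along the fingers, y is the line along which they close (so a half turn about z gives the same grasp; the last joint's range is limited). The gripper opens to 87 mm and grips with 3 to 60 N. Pads are 19 mm wide; open, the fingers measure 117 mm over their backs; the gripper's body (75 mm by 190 mm) begins 51 mm behind the grasp point.
Start: joints at [63.283, 30.224, 82.088, -0, 67.689, -10.227], TCP at [0.177, 0.599, 0.231] pointing down, gripper open.
Joint ranges: [-176.69, 176.69], [-43.24, 126.21], [12.49, 139.97], [-82, 262], [0, 151.66], [-163.58, 163.58]. Speed limits (degrees/s): [159.86, 159.86, 180, 180, 180, 180].

INTERFACE

Orientations are given as a 3x3 rotation matrix whose columns are the frame's x, y, z axes.
In Python, from rig import * gives the robot as it stands.
- The arm moves only by the tool step_arm, never from a script. Its argument "targets" is a list of rows, each a list of 5 numbers: the opening, from -1 (shut) to 1 (fully open), then the shift along the world's x, y, z normalised to -1 to 1, where 1 is 0.25 m, then the turn about the world's z normalised to -1 to 1, where 1 is 180 degrees. In form: [[fingers, x, y, z, turn], ...]. A call has 1 to 20 rows; each row is the pose to reach, as a shift and turn from the pose commanded when the call began, turning the shorter way round; what a row does not reach only later rows make up. A row lasts 1/10 s, in which the tool goes at most 50 mm and 8.59 degrees, less where a joint would pass 70% of its speed; a pose out of reach is approached as far as the arm can. A call with a number of a shift or a turn outside -1 to 1 is refused whole. A call with a gripper value outside its range is refused whole. The fingers move at their own pace and stop on an object; the grip force is fixed at half the most. Time passes only in rows, so rows that repeat a pose let the fingers close. It gives the time, the measured TCP pose, the force, the opening and the grip force at its end, in the units of the state.
- read_state(): the state, without advancing time (a new reading comes with each control period).
- capture(name): name is "scene" or "top" or "wrist"; returns a dict with "color" (480x640x3 uint8, red, green, blue), "mtx" (3x3 intrinsics, pixels), "pose" (4x4, takes a point from camera to world coordinates). Camera axes: x right, y down, z forward; pixel columns grow to the right and rows downward; lengths in m; the calibration is good to about 2 mm. A picture is of the moment at which its call begins. There is no depth.
- hand_in(): hands the job in; it is judged then, once.
The state is a dict: "time_s": time; "joint_positions": joint angles; "qvel": joint speeds; "tau": joint torques, N m; "position": TCP position; "tcp_rot": TCP orientation; "force": force on the tool from outside, world axes, zero at the start; "moment": the same for the moment, N m; "opening": opening from 0.0 (shut) to 1.0 (fully open); "grasp_force": force on a finger pad.
Only numpy, scipy, OpenCV 4.12 (cv2) and the standard library are available. Lean on these libraries where they do the work, as an engineer would, in place of code of your own. Each camera call takes 0.05 s, during which the arm holds its last target. There are 200 camera calls.

TASK

In the grey two-bay checking tray a medicine carton stands on end beside a bottle. With the fingertips, without grasping or lifting it, tip the carton over away from you so that it lies flat in its bay with the face that looked towards you on top, then push it along the bay until its top end sits squared up and snug against the tray's end stop. Leave the bottle in the tray and the label roll, the tall carton and the brown bottle round it standing where they are.

Things in the scene. Friction and masses are not known exactly. Their poses are not given: they have to be found in the camera images.
- tray: fixed grey plastic tray, 200 mm long (x), 232 mm wide (y); origin at the underside, z up, +x along the bays, away from the robot. Floor top at z = 0.004, from x = -0.090 (open near end, no lip) to +0.100. Side lips (y = +-0.1135) and a middle rib (y = 0), 5 mm thick, tops at z = 0.012, make two bays 111 mm wide, centred at y = +0.057 and -0.057
- tray_stop (a point): middle of the foot of the tray's end stop, on the stop's near face at floor level (tray x = +0.100, y = 0, z = 0.004); axes as the tray. The stop is a 6 mm wall across both bays, its top 30 mm above the worktop
- carton: the carton to tip: white, 40 (x) x 58 (y) x 95 mm (z), 35 to 70 g, standing on end in either bay. Origin at the centre of its underside, z to its top end, -x out of the face towards the robot at the start. Pushed near the top it tips about its far lower edge; past balance (about 23 degrees) it falls over by itself. Correct at the end: its x axis straight down, its z along the tray's +x
- carton_mid (a point): centre of the carton, 47.5 mm above its underside along its z; axes as the carton. Once it lies, a push with one narrow point can leave it jammed askew at the stop; two fingers held apart push it square
- carton_top (a point): centre of the carton's top end face, 95 mm from its underside along its z; axes as the carton
- bottle_red: white plastic bottle with a red screw cap, diameter 54 mm, height 86 mm, standing in the other bay, loose; origin at the centre of its underside, z up
- label_roll: white roll of labels, diameter 64 mm, height 40 mm, loose on the worktop to the right of the tray; origin at the centre of its underside, z up
- tall_carton: another medicine carton, slim and square, 50 x 45 x 110 mm, loose, standing on the worktop behind the tray, to be left standing there; origin at the centre of its underside, z up
- bottle_amber: brown medicine bottle, diameter 48 mm, height 98 mm, loose, standing on the worktop behind the tray; origin at the centre of its underside, z up
Not all that is in view belongs to the job. What is shaped like the carton but purple is not meant.

How it is judged:
By the outcome, as a careful person would: the job done as asked, in the order asked, and still so for the second after the job is handed in, with the robot touching nothing.
It also fails if it takes over 38 s, if anything falls off the work surface, if the arm or the gripper's body presses on something with over 40 N, if the wrist force passes 120 N, or if a joint passes its speed limit or range.

## Working session

There is one attempt and no reset: what is moved stays moved. The work goes in short steps, Python scripts to look and compute and a tool call to move; the robot and the scene stay as the last step left them, time stands still between calls to the robot, and variables do not carry over. Pictures are saved under pics/ and viewed, at most 10 in all, crops included, and the job is handed in when it is done.

Besides the shell and the picture viewer there is one more tool, called after "Call:" as name(argument=value, ...) on one line, values as JSON. step_arm: Moves the arm, as the interface text tells. Scaled input: -1 to 1 covers 0.25 m each way for a shift and 180 degrees each way for a turn. Its arguments: {"type":"object","properties":{"targets":{"type":"array","items":{"type":"array","items":{"type":"number"}}}},"required":["targets"]}

```bash
mkdir -p pics
cat > h.py <<'E'
from rig import *
import cv2, numpy as np
def snap(n,f):
    c=capture(n); cv2.imwrite(f"pics/{f}.png",cv2.cvtColor(c["color"],cv2.COLOR_RGB2BGR)); np.savez(f"pics/{f}.npz",**{k:np.array(v) for k,v in c.items()}); return c
def ray(c,uv):
    K=np.array(c["mtx"]);P=np.array(c["pose"]);d=P[:3,:3]@np.linalg.solve(K,[uv[0],uv[1],1.]);return P[:3,3],d
def onz(c,uv,z):
    o,d=ray(c,uv);return o+d*(z-o[2])/d[2]
def two(c1,u1,c2,u2):
    o1,d1=ray(c1,u1);o2,d2=ray(c2,u2);A=np.stack([d1,-d2],1);s=np.linalg.lstsq(A,o2-o1,rcond=None)[0]
    a=o1+s[0]*d1;b=o2+s[1]*d2;return (a+b)/2,np.linalg.norm(a-b)
E
python3 - <<'E'
from h import *
for n in("scene","top"):
    c=snap(n,n+"0");print(n,np.round(c["mtx"],1).tolist(),np.round(c["pose"],3).tolist())
a=cv2.imread("pics/scene0.png");b=cv2.imread("pics/top0.png")
s=read_state();print(s["time_s"],s["position"],s["tcp_rot"],s["opening"])
E
```

```text
scene [[564.1, 0.0, 333.5], [0.0, 564.1, 238.1], [0.0, 0.0, 1.0]] [[0.531, -0.474, 0.702, -0.201], [-0.847, -0.319, 0.425, -0.525], [0.022, -0.821, -0.571, 0.689], [0.0, 0.0, 0.0, 1.0]]
top [[608.6, 0.0, 321.1], [0.0, 608.6, 243.8], [0.0, 0.0, 1.0]] [[0.022, -0.981, 0.192, 0.31], [-1.0, -0.024, -0.003, -0.082], [0.008, -0.192, -0.981, 1.334], [0.0, 0.0, 0.0, 1.0]]
0.1 [0.17706657 0.59870933 0.22967522] [[-9.58875459e-01  2.83825726e-01 -9.00820386e-04]
 [ 2.83826926e-01  9.58873889e-01 -1.77218419e-03]
 [ 3.60781683e-04 -1.95498101e-03 -9.99998024e-01]] 0.9999171619250217
```

View pics/scene0.png

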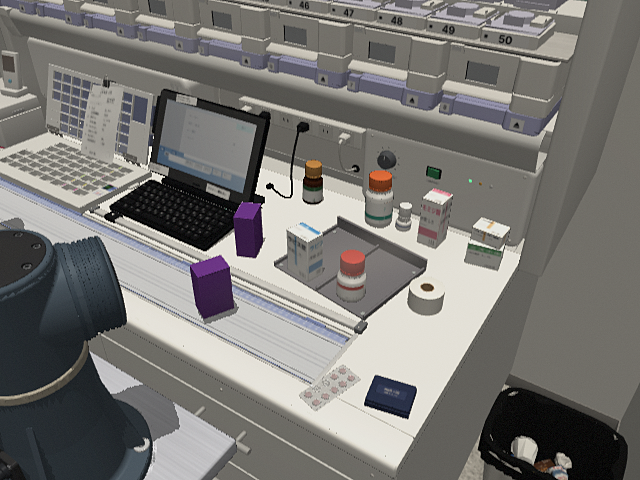

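View pics/top0.png

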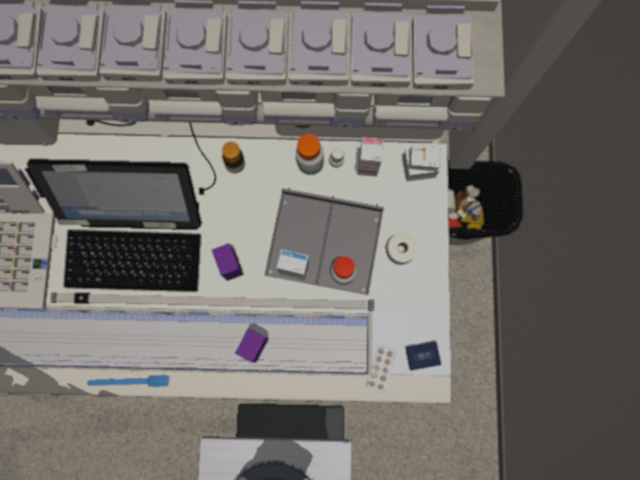

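Candidates: white carton in the tray (top view 293,262; scene 305,250), purple blocks (227,260 and 252,344), pink/white tall carton (371,153) and small carton (425,158), both outside the tray. I choose the white one in the left bay, and the red-capped bottle at (343,268) is in the right bay. Next is a close crop check.

Run:
```python
import cv2
a=cv2.imread("pics/top0.png")[180:300,260:395];cv2.imwrite("pics/ct.png",cv2.resize(a,None,fx=5,fy=5,interpolation=cv2.INTER_CUBIC))
a=cv2.imread("pics/scene0.png")[210:325,270:430];cv2.imwrite("pics/cs.png",cv2.resize(a,None,fx=5,fy=5,interpolation=cv2.INTER_CUBIC))
```

```text
(no output)
```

View pics/ct.png

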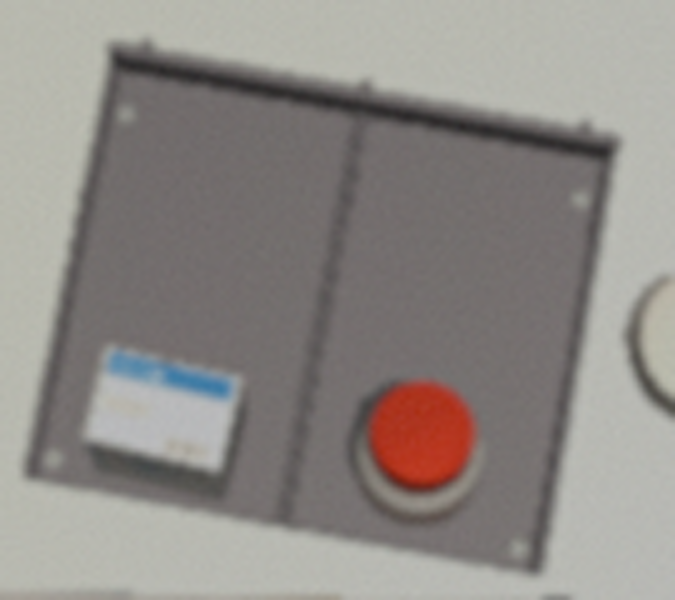

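View pics/cs.png

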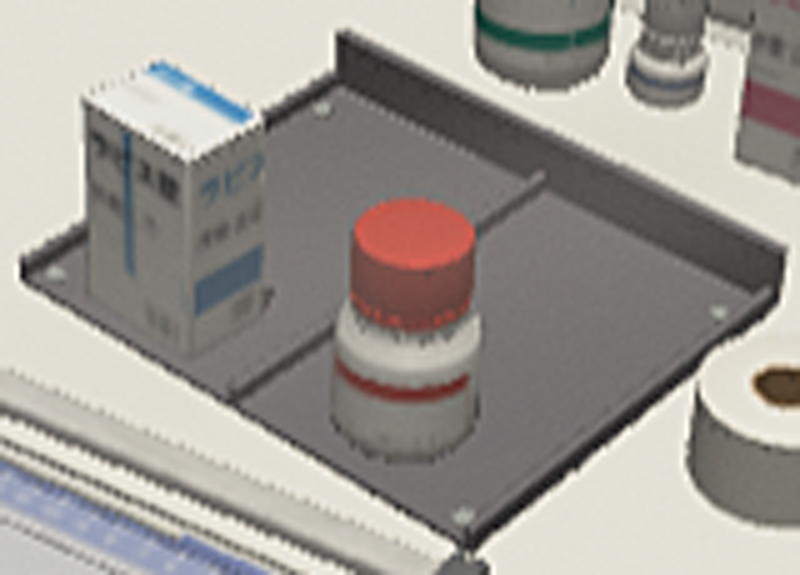

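The crops confirm a white carton with blue print, standing near the open end of the left bay. Its top corners in the top crop are (85,445), (107,350), (242,375), (222,473), and in the scene crop (83,98), (153,63), (262,115), (190,160). The bottle is in the right bay.

```bash
cat > m.py <<'E'
from h import *
t=np.load("pics/top0.npz");s=np.load("pics/scene0.npz")
T=lambda u:(u[0]/5+260-.4,u[1]/5+180-.4); S=lambda u:(u[0]/5+270-.4,u[1]/5+210-.4)
P=[]
for n,a,b in [("cNL",(85,445),(83,98)),("cFL",(107,350),(153,63)),("cFR",(242,375),(262,115)),("cNR",(222,473),(190,160)),
 ("trayNL",(28,475),(22,283)),("trayNR",(540,572),(468,545)),("stopTL",(112,46),(338,32)),("stopTR",(618,140),(785,250)),("bolt FL",(126,113),(322,108)),("boltFR",(579,199),(718,312)),("boltNL",(53,458),(55,272)),("boltNR",(518,547),(463,516))]:
    p,e=two(t,T(a),s,S(b));print(n,np.round(p,4),round(e,4))
for n,a in [("NL",(28,475)),("NR",(540,572)),("footL",(119,72)),("footR",(606,156))]: print(n,np.round(onz(t,T(a),.004),4))
for n,a,z in [("red cap",(422,436),.086)]: print(n,np.round(onz(t,T(a),z),4))
for n,a,z in [("tall",(371,143),.11),("amber",(232,149),.098),("big",(309,145),.11),("purple",(227,260),.1),("roll",(402,248),.04)]: print(n,np.round(onz(t,a,z),3))
E
python3 m.py
```

```text
cNL [0.4973 0.0032 0.1   ] 0.0022
cFL [ 0.5367 -0.0029  0.0966] 0.001
cFR [ 0.5271 -0.059   0.0993] 0.0011
cNR [ 0.4868 -0.0528  0.0999] 0.0011
trayNL [ 0.4981  0.0357 -0.0014] 0.0002
trayNR [ 0.4596 -0.1905  0.0034] 0.0004
stopTL [0.6865 0.0042 0.0288] 0.0015
stopTR [ 0.65   -0.2224  0.0278] 0.0016
bolt FL [ 0.6627 -0.0022  0.0046] 0.0001
boltFR [ 0.6281 -0.2071  0.0047] 0.0007
boltNL [0.5051 0.0245 0.0044] 0.0003
boltNR [ 0.4708 -0.1813  0.004 ] 0.001
NL [0.4973 0.0353 0.004 ]
NR [ 0.4597 -0.1906  0.004 ]
footL [0.682  0.0016 0.004 ]
footR [ 0.6482 -0.2189  0.004 ]
red cap [ 0.5059 -0.1345  0.086 ]
tall [ 0.769 -0.187  0.11 ]
amber [0.752 0.109 0.098]
big [ 0.761 -0.055  0.11 ]
purple [0.512 0.106 0.1  ]
roll [ 0.557 -0.261  0.04 ]
```

Call:
step_arm(targets=[[-0.45,0.52,-1,0,0.039],[-0.45,0.52,-1,0,0.039],[-0.45,0.52,-1,0,0.039],[-0.45,0.52,-1,0,0.039],[-0.45,0.52,-1,0,0.039],[-0.45,0.52,-1,0,0.039],[-0.45,0.52,-1,0,0.039],[-0.45,0.52,-1,0,0.039]])

```text
time_s: 0.9
position: [0.3076, 0.3489, 0.2305]
tcp_rot: [[-0.986, 0.167, -0.0], [0.167, 0.986, 0.0], [0.0, 0.0, -1.0]]
force: [0.5, 0.3, 0.5]
opening: 0.357
grasp_force: 0.0
```

Call:
step_arm(targets=[[-0.45,0.45,-1,0,0],[-0.45,0.45,-1,0,0],[-0.45,0.45,-1,0,0],[-0.45,0.45,-1,0,0],[-0.45,0.45,-1,0,0],[-0.45,0.45,-1,0,0],[-0.45,0.45,-1,0,0],[-0.45,0.45,-1,0,0]])

```text
time_s: 1.7
position: [0.4197, 0.1002, 0.2303]
tcp_rot: [[-0.986, 0.164, -0.001], [0.164, 0.986, 0.001], [0.001, 0.001, -1.0]]
force: [-0.3, 0.3, -0.6]
opening: 0.274
grasp_force: 0.0
```

Call:
step_arm(targets=[[-0.45,0.13,-0.472,0,0],[-0.45,0.13,-0.472,0,0],[-0.45,0.13,-0.472,0,0],[-0.45,0.13,-0.472,-0.25,0],[-0.45,0.13,-0.472,-0.4,0],[-0.45,0.13,-0.472,-0.57,0],[-0.45,0.13,-0.472,-0.57,0],[-0.45,0.13,-0.472,-0.57,0]])

```text
time_s: 2.5
position: [0.4519, -0.017, 0.0879]
tcp_rot: [[-0.987, 0.162, -0.002], [0.162, 0.987, 0.001], [0.003, 0.001, -1.0]]
force: [-0.2, 0.5, 0.6]
opening: 0.274
grasp_force: 0.0
```

Run:
```python
from h import *
c=snap("scene","s1");w=snap("wrist","w1")
a=cv2.imread("pics/s1.png")[130:330,230:450];a=cv2.resize(a,(400,364));b=cv2.resize(cv2.imread("pics/w1.png"),(400,300))
b=cv2.copyMakeBorder(b,0,64,0,0,0);cv2.imwrite("pics/v1.png",np.hstack([a,b]))
```

```text
(no output)
```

View pics/v1.png

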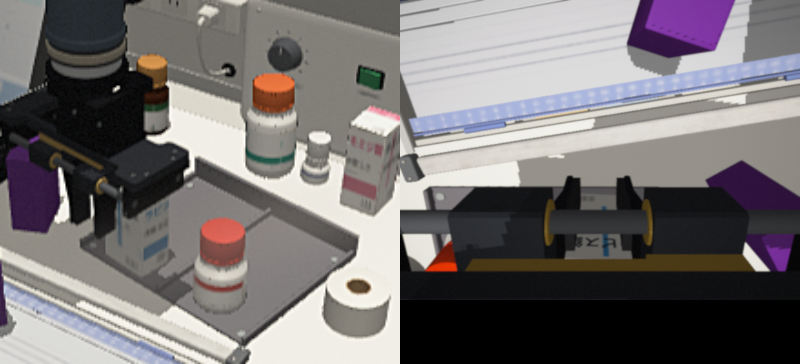

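The wrist view shows the carton face centred between the fingers (about 600,235), and the bottle is clear. Next I tip it with a slow push.

Call:
step_arm(targets=[[-0.45,0.08,-0.013,0,0],[-0.45,0.11,-0.018,0,0],[-0.45,0.13,-0.022,0,0],[-0.45,0.15,-0.025,0,0],[-0.45,0.17,-0.028,0,0],[-0.45,0.185,-0.031,0,0],[-0.45,0.2,-0.034,0,0],[-0.45,0.215,-0.036,0,0],[-0.45,0.225,-0.038,0,0],[-0.45,0.235,-0.04,0,0],[-0.45,0.245,-0.041,0,0],[-0.45,0.255,-0.043,0,0]])

```text
time_s: 3.8
position: [0.5162, -0.0294, 0.088]
tcp_rot: [[-0.986, 0.165, -0.0], [0.165, 0.986, 0.0], [0.0, 0.0, -1.0]]
force: [-0.3, 0.1, -0.1]
opening: 0.276
grasp_force: 0.0
```

Run:
```python
from h import *
c=snap("scene","s2");w=snap("top","t2")
a=cv2.imread("pics/s2.png")[180:330,270:435];a=cv2.resize(a,(400,364));b=cv2.resize(cv2.imread("pics/t2.png")[180:300,260:395],(400,364))
cv2.imwrite("pics/v2.png",np.hstack([a,b]))
```

```text
(no output)
```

View pics/v2.png

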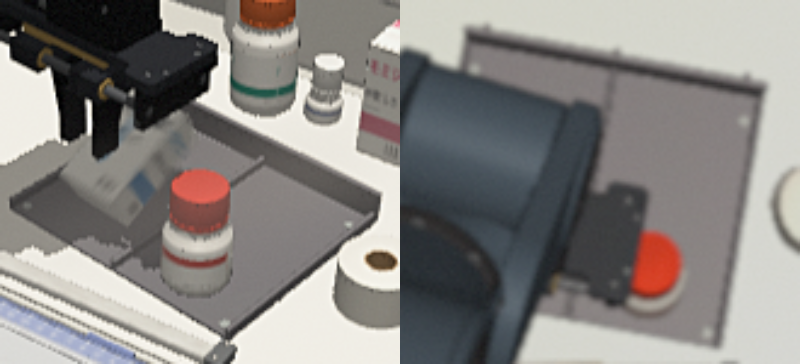

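The scene picture shows the carton past balance and falling forward, away from the fingers. The bottle is undisturbed. I back off and let it settle.

Call:
step_arm(targets=[[-0.45,0,0,0,0],[-0.45,0,0,0,0],[-0.45,-0.08,0.013,0,0],[-0.45,-0.16,0.027,0,0],[-0.45,-0.16,0.027,0,0],[-0.45,-0.16,0.027,0,0],[-0.45,-0.16,0.027,0,0]])

```text
time_s: 4.6
position: [0.4779, -0.0233, 0.0883]
tcp_rot: [[-0.986, 0.165, 0.003], [0.165, 0.986, -0.001], [-0.003, -0.0, -1.0]]
force: [-0.8, -0.0, -0.1]
opening: 0.274
grasp_force: 0.0
```

Run:
```python
from h import *
c=snap("scene","s3")
a=cv2.imread("pics/s3.png")[205:325,270:430];a=cv2.resize(a,None,fx=5,fy=5,interpolation=cv2.INTER_CUBIC)
cv2.imwrite("pics/v3.png",a)
```

```text
(no output)
```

View pics/v3.png

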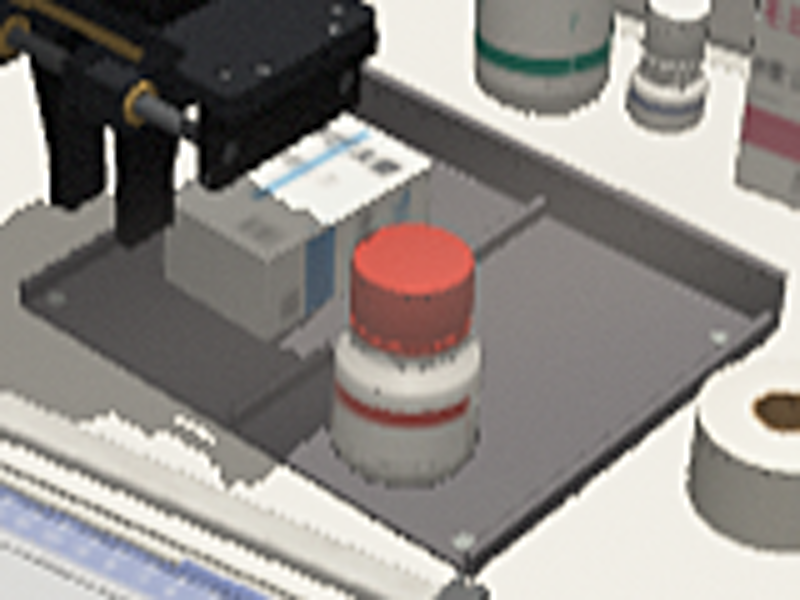

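The carton lies flat with the printed face on top. Its near end corners are at crop (172,278) and (268,340), its far right top corner is at (430,160), and the bottle is unmoved.

Run:
```python
from h import *
s=np.load("pics/s3.npz");S=lambda u:(u[0]/5+270-.4,u[1]/5+205-.4)
c=np.array([.5667,-.0915]);a=np.radians(-9.5);R=np.array([[np.cos(a),-np.sin(a)],[np.sin(a),np.cos(a)]])
for n,u,z in [("NLf",(168,278),.004),("NRf",(268,340),.004),("NLt",(175,203),.044),("NRt",(268,262),.044),("FRt",(430,160),.044),("FLt",(348,113),.044)]:
    p=onz(s,S(u),z)[:2];print(n,p.round(4),"tray",(R.T@(p-c)).round(4))
print("tcp",(R.T@(np.array(read_state()["position"][:2])-c)).round(4))
```

```text
NLf [ 0.5409 -0.0055] tray [-0.0397  0.0806]
NRf [ 0.5295 -0.0607] tray [-0.0418  0.0242]
NLt [ 0.5392 -0.0104] tray [-0.0405  0.0754]
NRt [ 0.527  -0.0618] tray [-0.0441  0.0228]
FRt [ 0.6208 -0.0787] tray [0.0512 0.0215]
FLt [ 0.6313 -0.0334] tray [0.0542 0.0679]
tcp [-0.0989  0.0527]
```

Call:
step_arm(targets=[[-0.45,0,0,-0.12,0],[-0.45,0,0,-0.209,0],[-0.45,0,0,-0.209,0],[-0.45,0.1,-0.017,-0.209,0],[-0.45,0.158,-0.026,-0.209,0],[-0.45,0.178,-0.03,-0.209,0],[-0.45,0.194,-0.032,-0.209,0],[-0.45,0.21,-0.035,-0.209,0],[-0.45,0.226,-0.038,-0.209,0],[-0.45,0.242,-0.04,-0.209,0],[-0.45,0.258,-0.043,-0.209,0],[-0.45,0.274,-0.046,-0.209,0],[-0.45,0.29,-0.048,-0.209,0],[-0.45,0.306,-0.051,-0.209,0],[-0.45,0.318,-0.053,-0.209,0],[-0.45,0.33,-0.055,-0.209,0],[-0.45,0.338,-0.0565,-0.209,0],[-0.45,0.346,-0.058,-0.209,0]])

```text
time_s: 6.45
position: [0.5626, -0.0372, 0.0358]
tcp_rot: [[-0.986, 0.165, -0.0], [0.165, 0.986, 0.0], [0.0, 0.0, -1.0]]
force: [-0.5, -0.6, 1.2]
opening: 0.274
grasp_force: 0.4
```

Run:
```python
from h import *
c=snap("scene","s4");snap("top","t4")
a=cv2.imread("pics/s4.png")[205:325,270:430];a=cv2.resize(a,(400,364));b=cv2.resize(cv2.imread("pics/t4.png")[180:300,260:395],(400,364))
cv2.imwrite("pics/v4.png",np.hstack([a,b]))
```

```text
(no output)
```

View pics/v4.png

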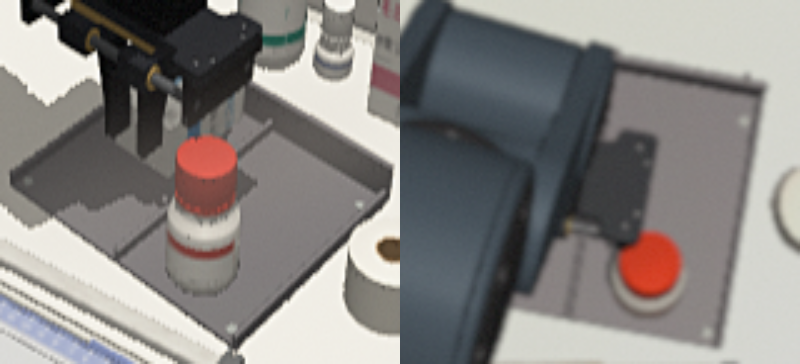

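The bottle is still standing, and the carton has been pushed with the fingers, 5–6 mm short of the stop. I creep in while watching the force.

Call:
step_arm(targets=[[-0.45,0.006,-0.001,0,0],[-0.45,0.012,-0.002,0,0],[-0.45,0.016,-0.0027,0,0],[-0.45,0.02,-0.0033,0,0],[-0.45,0.02,-0.0033,0,0]])

```text
time_s: 7.05
position: [0.5679, -0.0381, 0.0358]
tcp_rot: [[-0.986, 0.165, 0.0], [0.165, 0.986, -0.0], [-0.0, -0.0, -1.0]]
force: [0.3, -0.2, 0.0]
opening: 0.275
grasp_force: 0.0
```

Call:
step_arm(targets=[[-0.45,0.002,-0.0003,0,0],[-0.45,0.004,-0.0007,0,0],[-0.45,0.004,-0.0007,0,0]])

```text
time_s: 7.35
position: [0.5687, -0.0382, 0.0358]
tcp_rot: [[-0.986, 0.165, 0.0], [0.165, 0.986, -0.0], [-0.0, 0.0, -1.0]]
force: [-0.6, 0.6, 0.7]
opening: 0.275
grasp_force: 0.2
```

Call:
step_arm(targets=[[-0.45,0.002,-0.0003,0,0],[-0.45,0.004,-0.0007,0,0],[-0.45,0.004,-0.0007,0,0]])

```text
time_s: 7.65
position: [0.5687, -0.0382, 0.0357]
tcp_rot: [[-0.986, 0.164, -0.002], [0.164, 0.986, 0.0], [0.002, 0.0, -1.0]]
force: [-2.9, -1.0, 2.5]
opening: 0.271
grasp_force: 1.4
```

Call:
step_arm(targets=[[-0.45,0.002,-0.0003,0,0],[-0.45,0.004,-0.0007,0,0],[-0.45,0.004,-0.0007,0,0]])

```text
time_s: 7.95
position: [0.5688, -0.0382, 0.0357]
tcp_rot: [[-0.986, 0.164, -0.004], [0.164, 0.986, 0.001], [0.004, 0.0, -1.0]]
force: [-5.8, 0.8, 4.5]
opening: 0.274
grasp_force: 2.7
```

Contact with the stop: the force rises to about 6 N and the TCP no longer advances. I back off slowly, lift and clear the view.

Call:
step_arm(targets=[[-0.45,-0.008,0.0013,0,0],[-0.45,-0.016,0.0027,0,0],[-0.45,-0.03,0.005,0,0],[-0.45,-0.08,0.013,0,0],[-0.45,-0.2,0.033,0,0],[-0.45,-0.2,0.033,0.2,0],[-0.45,-0.2,0.033,0.4,0],[-0.45,-0.2,0.033,0.6,0],[-0.45,-0.2,0.033,0.75,0],[-0.45,-0.3,0.2,0.75,0],[-0.45,-0.4,0.4,0.75,0],[-0.45,-0.5,0.6,0.75,0],[-0.45,-0.5,0.8,0.75,0],[-0.45,-0.5,1,0.75,0],[-0.45,-0.5,1,0.75,0],[-0.45,-0.5,1,0.75,0],[-0.45,-0.5,1,0.75,0]])

```text
time_s: 9.65
position: [0.4457, 0.2108, 0.2232]
tcp_rot: [[-0.986, 0.164, 0.0], [0.164, 0.986, -0.001], [-0.0, -0.001, -1.0]]
force: [1.3, 0.1, -0.2]
opening: 0.275
grasp_force: 0.0
```

Run:
```python
from h import *
c=snap("scene","s5");snap("top","t5")
a=cv2.imread("pics/s5.png")[205:325,270:430];a=cv2.resize(a,(400,300),interpolation=cv2.INTER_CUBIC);b=cv2.imread("pics/t5.png")
d=cv2.resize(b[130:300,220:440],(400,309));e=cv2.resize(b[180:255,265:345],(640,600),interpolation=cv2.INTER_CUBIC)[:, :400]
cv2.imwrite("pics/v5.png",np.hstack([np.vstack([a,d])[:600],e]))
```

```text
(no output)
```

View pics/v5.png

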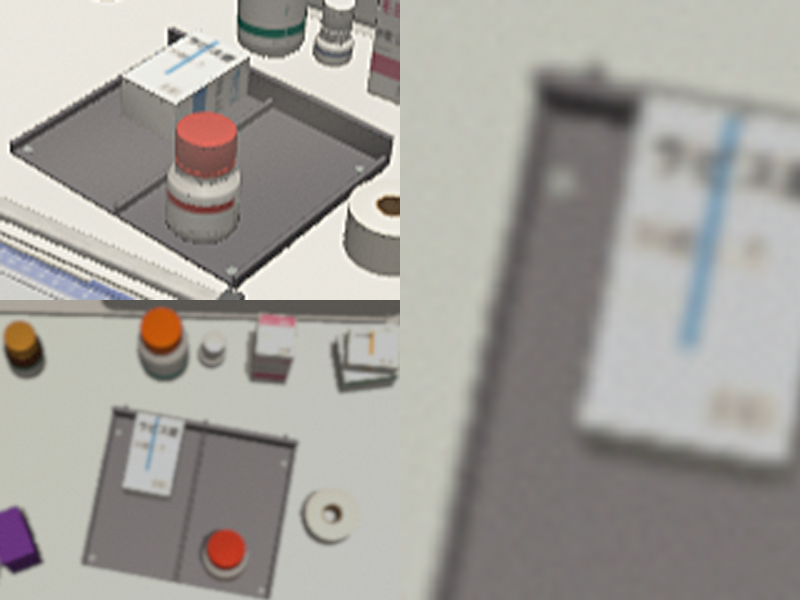

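The carton lies flat against the stop and square, and everything else still stands. I do a quick numeric check.

Run:
```python
from h import *
t=np.load("pics/t5.npz");c=np.array([.5667,-.0915]);a=np.radians(-9.5);R=np.array([[np.cos(a),-np.sin(a)],[np.sin(a),np.cos(a)]])
g=cv2.inRange(t["color"][185:245,280:330],(165,165,165),(255,255,255));g=cv2.morphologyEx(g,cv2.MORPH_CLOSE,np.ones((5,5)))
k=max(cv2.findContours(g[:, :],0,2)[0],key=cv2.contourArea);r=cv2.minAreaRect(k);print(r)
B=[onz(t,p+[280,185],.044)[:2] for p in cv2.boxPoints(r)];print((R.T@(np.array(B)-c).T).T.round(4))
```

```text
((24.5, 25.5), (51.0, 49.0), 90.0)
[[ 0.1064  0.1179]
 [ 0.1268  0.0121]
 [ 0.0141 -0.0091]
 [-0.0059  0.095 ]]
```

Run:
```python
from h import *
t=np.load("pics/t5.npz");c=np.array([.5667,-.0915]);a=np.radians(-9.5);R=np.array([[np.cos(a),-np.sin(a)],[np.sin(a),np.cos(a)]])
for u in [(180,425),(392,460),(240,97),(400,125)]:
    print((R.T@(onz(t,(u[0]/8+264.5,u[1]/8+179.5),.044)[:2]-c)).round(4))
print(read_state()["time_s"])
```

```text
[0.0043 0.0816]
[0.0056 0.0235]
[0.0976 0.0837]
[0.0981 0.0391]
9.75
```

```bash
python3 -c "
from rig import *
print(hand_in())"
```

```text
the job is handed in; nothing more can be done
None
```

I tipped the carton over away from the robot and pushed it along its bay with two fingers. In the last camera check it lay flat, near face up, with its top end against the stop, square to within about 1°. The bottle and the items round the tray were still standing, and I handed the job in at about 10 s.

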